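Re-rack the glue bottles and hardware jars in reverse order

TASK

Move the two glue bottles and the two jars from the old dark rack to the new white one, one to a compartment and in the reverse order: the one now at the left end of the old rack (seen from the robot) goes to the right end of the new rack, and so on along the row. Keep them upright, set each down gently on the floor of its compartment, and let go of them all.

Things in the scene. Friction and masses are not known exactly. Their poses are not given: they have to be found in the camera images.
- orange_glue: small squeeze bottle with a cream to peach body and an orange cone nozzle; body 48 mm in diameter up to 90 mm, nozzle above it up to 131 mm in all; 0.13 kg. Loose, round, stands upright. Origin: centre of its underside; z up along its axis.
- green_glue: small squeeze bottle with a cream body and a green cone nozzle; body 52 mm in diameter up to 90 mm, nozzle above it up to 131 mm in all; 0.13 kg. Loose, round, stands upright. Origin: centre of its underside; z up along its axis.
- blue_jar: glass jar of small hardware with a blue lid; 64 mm in diameter, 88 mm tall (the lowest of the four), lid 60 mm wide over the top 13 mm; 0.3 kg. Loose, round, stands upright. Origin: centre of its underside; z up along its axis.
- teal_jar: glass jar of small hardware with a dull grey-green lid; 60 mm in diameter, 109 mm tall, lid 56 mm wide over the top 15 mm; 0.3 kg. Loose, round, stands upright. Origin: centre of its underside; z up along its axis.
- old_rack: Old rack, dark brown wood; holds the four at the start. Fixed, 104 (x) x 348 (y) mm, four compartments in a row centred at x = 0, y = +126, +42, -42, -126 mm, each 84 mm deep, 80 mm along y. Floor 20 mm, rails and partitions 42 mm, end boards 46 mm above the origin (centre of the underside, on the bench). x away from the robot (turned 0 to 15 deg), y to the left, z up.
- new_rack: New rack, white boards, pale wooden rails; empty at the start. Fixed, 104 (x) x 348 (y) mm, four compartments in a row centred at x = 0, y = +126, +42, -42, -126 mm, each 84 mm deep, 80 mm along y. Floor 20 mm, rails and partitions 42 mm, end boards 46 mm above the origin (centre of the underside, on the bench). x away from the robot (turned 0 to 15 deg), y to the left, z up.
- orange_glue_clip: Orange marker clip, 16 x 40 mm, 3 mm thick, fixed on the old rack's front rail, before the compartment in which the bottle with the orange nozzle stands at the start. Origin: underside of its top plate, 42 mm above the bench, 47 mm in front of the compartment's centre line; axes as the rack's.
- green_glue_clip: Green marker clip, 16 x 40 mm, 3 mm thick, fixed on the old rack's front rail, before the compartment in which the bottle with the green nozzle stands at the start. Origin: underside of its top plate, 42 mm above the bench, 47 mm in front of the compartment's centre line; axes as the rack's.
- blue_jar_clip: Blue marker clip, 16 x 40 mm, 3 mm thick, fixed on the old rack's front rail, before the compartment in which the jar with the blue lid stands at the start. Origin: underside of its top plate, 42 mm above the bench, 47 mm in front of the compartment's centre line; axes as the rack's.
- teal_jar_clip: Dark grey-green marker clip, 16 x 40 mm, 3 mm thick, fixed on the old rack's front rail, before the compartment in which the jar with the grey-green lid stands at the start. Origin: underside of its top plate, 42 mm above the bench, 47 mm in front of the compartment's centre line; axes as the rack's.

How it is judged (in metres and radians):
At the end, for the whole second after the job is handed in: Each container stands upright (0.12 rad), released and at rest, on the new rack's floor (8 mm), within 22 mm of the centre of its compartment along and across the row, in the one that mirrors its old place: leftmost to rightmost, second from left to second from right, and so on (((y of orange_glue_clip in the frame of old_rack between 0.096 and 0.156 m and y of orange_glue in the frame of new_rack between -0.148 and -0.104 m) or (y of orange_glue_clip in the frame of old_rack between 0.012 and 0.072 m and y of orange_glue in the frame of new_rack between -0.064 and -0.02 m) or (y of orange_glue_clip in the frame of old_rack between -0.072 and -0.012 m and y of orange_glue in the frame of new_rack between 0.02 and 0.064 m) or (y of orange_glue_clip in the frame of old_rack between -0.156 and -0.096 m and y of orange_glue in the frame of new_rack between 0.104 and 0.148 m)) and x of orange_glue in the frame of new_rack between -0.022 and 0.022 m and z of orange_glue in the frame of new_rack between 0.012 and 0.028 m and angle between each of orange_glue, green_glue, blue_jar, teal_jar's own z axis and vertical below 0.12 rad and linear speed of each of orange_glue, green_glue, blue_jar, teal_jar below 0.02 m/s and angular speed of each of orange_glue, green_glue, blue_jar, teal_jar below 0.2 rad/s and ((y of green_glue_clip in the frame of old_rack between 0.096 and 0.156 m and y of green_glue in the frame of new_rack between -0.148 and -0.104 m) or (y of green_glue_clip in the frame of old_rack between 0.012 and 0.072 m and y of green_glue in the frame of new_rack between -0.064 and -0.02 m) or (y of green_glue_clip in the frame of old_rack between -0.072 and -0.012 m and y of green_glue in the frame of new_rack between 0.02 and 0.064 m) or (y of green_glue_clip in the frame of old_rack between -0.156 and -0.096 m and y of green_glue in the frame of new_rack between 0.104 and 0.148 m)) and x of green_glue in the frame of new_rack between -0.022 and 0.022 m and z of green_glue in the frame of new_rack between 0.012 and 0.028 m and ((y of blue_jar_clip in the frame of old_rack between 0.096 and 0.156 m and y of blue_jar in the frame of new_rack between -0.148 and -0.104 m) or (y of blue_jar_clip in the frame of old_rack between 0.012 and 0.072 m and y of blue_jar in the frame of new_rack between -0.064 and -0.02 m) or (y of blue_jar_clip in the frame of old_rack between -0.072 and -0.012 m and y of blue_jar in the frame of new_rack between 0.02 and 0.064 m) or (y of blue_jar_clip in the frame of old_rack between -0.156 and -0.096 m and y of blue_jar in the frame of new_rack between 0.104 and 0.148 m)) and x of blue_jar in the frame of new_rack between -0.022 and 0.022 m and z of blue_jar in the frame of new_rack between 0.012 and 0.028 m and ((y of teal_jar_clip in the frame of old_rack between 0.096 and 0.156 m and y of teal_jar in the frame of new_rack between -0.148 and -0.104 m) or (y of teal_jar_clip in the frame of old_rack between 0.012 and 0.072 m and y of teal_jar in the frame of new_rack between -0.064 and -0.02 m) or (y of teal_jar_clip in the frame of old_rack between -0.072 and -0.012 m and y of teal_jar in the frame of new_rack between 0.02 and 0.064 m) or (y of teal_jar_clip in the frame of old_rack between -0.156 and -0.096 m and y of teal_jar in the frame of new_rack between 0.104 and 0.148 m)) and x of teal_jar in the frame of new_rack between -0.022 and 0.022 m and z of teal_jar in the frame of new_rack between 0.012 and 0.028 m); the robot touches nothing.
It fails at once if a bottle or jar is tipped over (angle between any of orange_glue, green_glue, blue_jar, teal_jar's own z axis and vertical above 0.6 rad).
It fails at once if a bottle or jar is let fall from more than about 25 mm (0.7 m/s with no finger on it) ((linear speed of orange_glue above 0.7 m/s and contact force between the fingers and orange_glue below 0.05 N) or (linear speed of green_glue above 0.7 m/s and contact force between the fingers and green_glue below 0.05 N) or (linear speed of blue_jar above 0.7 m/s and contact force between the fingers and blue_jar below 0.05 N) or (linear speed of teal_jar above 0.7 m/s and contact force between the fingers and teal_jar below 0.05 N)).
It also fails if it takes over 104 s, if anything falls off the work surface, if the arm or the gripper's body presses on something with over 40 N, if the wrist force passes 120 N, or if a joint passes its speed limit or range.

ROBOT

A 6-joint arm with a two-finger parallel gripper is mounted at the origin on a cart in front of the work surface, level with it; the furniture and walls round the work are solid. World frame = base frame: x ahead of the robot, y to its left, z up, the work surface at z = 0. Lengths are in mm, angles in rad, forces in N, time in s.
With the tool pointing down it reaches from about 250 to 800 mm from the base axis. Payload 8.5 kg.
Tool frame: the origin (TCP) lies midway between the tips of the shut fingers; the grasp point (between the pads) lies 19 mm behind it (arm.hold_point_z is the distance from the TCP to the grasp point, in mm); z points along the fingers, x is the direction in which the jaws open and shut, and the axes are right-handed (so a half turn about z gives the same grasp; the last joint's range is limited). The gripper opens to 85 mm and grips with 20 to 120 N. Pads are 22 mm wide; open, the fingers measure 114 mm over their backs; the gripper's body (76 mm by 85 mm) begins 54 mm behind the grasp point. The pads swing forward as they close: fully open they stand 13 mm farther back than shut.
Start: joints at [1.132, 0.238, -0.013, 1.319, 0, 1.571], TCP at [223.028, 475.224, 231.276] pointing down, gripper open.
Joint ranges: [-2.66, 2.66], [-1.03, 1.9], [-1.14, 1.46], [-1.82, 2.27], [-1.45, 1.34], [-3.14, 3.14]. Speed limits (rad/s): [2.22, 2.22, 2.79, 3.14, 3.14, 3.14].

INTERFACE

Orientations are given as a unit quaternion [w, x, y, z].
In Python, from workcell import arm gives the robot as it stands. The module is installed in compiled form; this text tells all that it offers.
- The arm moves only by the tool jog_arm, never from a script. Its argument "motion" is a list of rows, each a list of 5 numbers: the shift along the tool's x, y, z in mm, then the turn about the tool's z in degrees, then the closure, from 0 (fully open) to 1 (shut). A call has 1 to 12 rows; each row shifts and turns the commanded pose from where the row before left it, along the tool's axes as they then stand; what a row does not reach is not made up. A row lasts 1/10 s, in which the tool goes at most 50 mm and 8.59 degrees, less where a joint would pass 70% of its speed; a pose out of reach is approached as far as the arm can. A call with a gripper value outside its range is refused whole. The fingers move at their own pace and stop on an object; "squeeze" is the grip in N (left out, the last holds). Time passes only in rows, so rows that do not move let the fingers close. It gives the time, the measured TCP pose, the force and the opening at its end, in the units of the state.
- arm.read_state(): the state, without advancing time (a new reading comes with each control period).
- arm.get_image(name): name is "scene" or "side" or "wrist"; returns the picture (384x512x3 uint8, blue, green, red); there is no depth.
- arm.camera_params(name): a dict with "mtx" (3x3 intrinsics, pixels), "origin" and "orientation" of the camera in the world. Camera axes: x right, y up, looking along -z (the intrinsics and any distortion apply to the point x, -y, -z); pixel columns grow to the right and rows downward; lengths in mm; the calibration is good to about 2 mm. A picture is of the moment at which its call begins: read the wrist's pose just before it. camera_params takes no time and is no camera call; for the wrist camera it gives the pose at the moment of the call.
- arm.job_done(): hands the job in, once; it reports no verdict.
The state is a dict: "time_s": time; "joint_pos": joint angles; "qd": joint speeds; "joint_efforts": joint torques, N m; "position": TCP position; "orientation": TCP orientation; "force": force on the tool from outside, world axes, zero at the start; "moment": the same for the moment, N m; "gripper_width": finger opening in mm.
Only numpy, scipy, OpenCV 4.12 (cv2) and the standard library are available. Lean on these libraries where they do the work, as an engineer would, in place of code of your own. Each camera call takes 0.05 s, during which the arm holds its last target. There are 200 camera calls.

## Working session

There is one attempt and no reset: what is moved stays moved. The work goes in short steps, Python scripts to look and compute and a tool call to move; the robot and the scene stay as the last step left them, time stands still between calls to the robot, and variables do not carry over. Pictures are saved under pics/ and viewed, about 12 in all and at most 16, crops included, and the job is handed in when it is done.

Besides the shell and the picture viewer there is one more tool, called as a command line: name --pt "numbers of a row" for each row, then --argument value for the rest. jog_arm: Moves the arm, as the interface text tells. Its arguments: {"type":"object","properties":{"motion":{"type":"array"},"squeeze":{"type":"number"}},"required":["motion"]}

```bash
mkdir -p pics; cat > h.py <<'E'
import numpy as np, cv2
from scipy.spatial.transform import Rotation as R
from workcell import arm
def rot(q): return R.from_quat([q[1],q[2],q[3],q[0]]).as_matrix()
def ray(p,uv):
    K=np.array(p["mtx"]);d=np.linalg.inv(K)@np.array([uv[0],uv[1],1.0])
    return np.array(p["origin"],float), rot(p["orientation"])@np.array([d[0],-d[1],-d[2]])
def onplane(p,uv,z):
    o,d=ray(p,uv);return o+d*(z-o[2])/d[2]
def proj(p,X):
    c=rot(p["orientation"]).T@(np.array(X,float)-np.array(p["origin"]));v=np.array(p["mtx"])@np.array([c[0],-c[1],-c[2]]);return v[:2]/v[2]
E
python3 - <<'E'
from h import *
for n in("scene","side","wrist"):
    p=arm.camera_params(n);print(n,{k:np.round(v,3).tolist() if not isinstance(v,str) else v for k,v in p.items()})
    cv2.imwrite(f"pics/{n}0.png",arm.get_image(n))
print(arm.read_state(),arm.hold_point_z)
E
```

```text
scene {'mtx': [[368.295, 0.0, 253.627], [0.0, 368.295, 188.987], [0.0, 0.0, 1.0]], 'origin': [-135.636, 470.457, 494.785], 'orientation': [-0.343, -0.201, 0.484, 0.78]}
side {'mtx': [[460.378, 0.0, 248.282], [0.0, 460.378, 184.229], [0.0, 0.0, 1.0]], 'origin': [508.359, -1047.421, 779.351], 'orientation': [0.894, 0.447, 0.003, 0.028]}
wrist {'mtx': [[310.505, 0.0, 249.963], [0.0, 310.505, 189.643], [0.0, 0.0, 1.0]], 'origin': [155.972, 506.245, 372.935], 'orientation': [0.835, -0.123, -0.078, 0.531]}
{'time_s': 0.15, 'joint_pos': array([ 1.13199269e+00,  2.38651395e-01, -1.40719163e-02,  1.31917363e+00,
       -1.23391718e-05,  1.57079046e+00]), 'qd': array([ 0.0006358 , -0.00246948,  0.00201427, -0.00143282,  0.00203254,
        0.00077179]), 'joint_efforts': array([ 1.05111041e-03, -5.39078629e+01,  3.46597302e+01,  1.43789820e-02,
        9.49067316e-05, -1.31309056e-05]), 'position': array([222.91988766, 474.97610263, 230.81647326]), 'orientation': array([ 3.00312342e-04,  8.44053020e-01,  5.36259449e-01, -4.61181964e-04]), 'force': array([-0.17263867, -0.25477882, -0.27995709]), 'moment': array([ 0.00880452, -0.0308625 ,  0.02923014]), 'gripper_width': 85.2660201957891} 18.700000000000003
```

View pics/scene0.png

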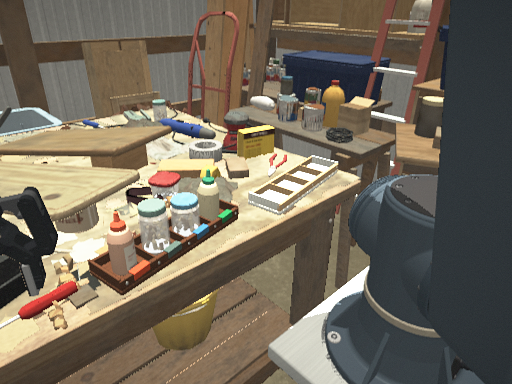

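View pics/side0.png

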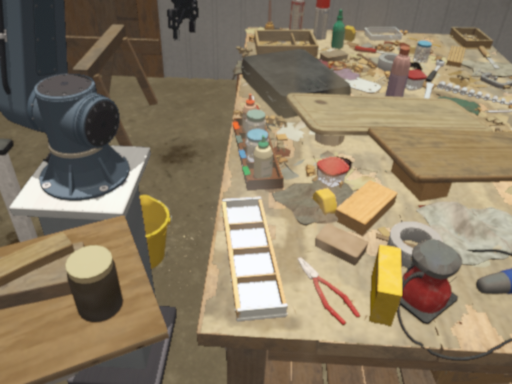

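View pics/wrist0.png

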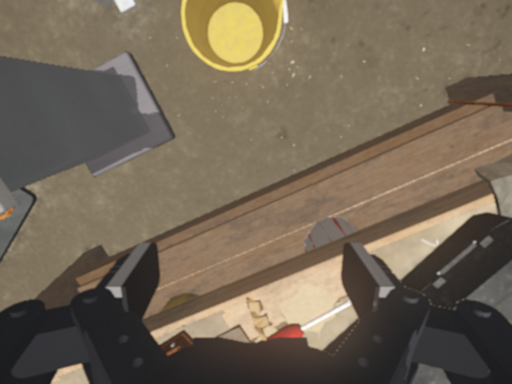

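The scene view shows the old rack from (95,270) to (235,210). The order from the left is orange, teal, blue, green. The new rack is at (250–338, 160–205), and boards overhang behind the old rack. I'll enlarge crops to measure them.

```bash
python3 - <<'E'
import cv2
a=cv2.imread("pics/scene0.png");b=cv2.imread("pics/side0.png")
cv2.imwrite("pics/sc1.png",cv2.resize(a[120:300,60:350],None,fx=2.75,fy=2.75,interpolation=cv2.INTER_CUBIC))
cv2.imwrite("pics/si1.png",cv2.resize(b[80:330,200:400],None,fx=2.4,fy=2.4,interpolation=cv2.INTER_CUBIC))
E
```

```text
(no output)
```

View pics/sc1.png

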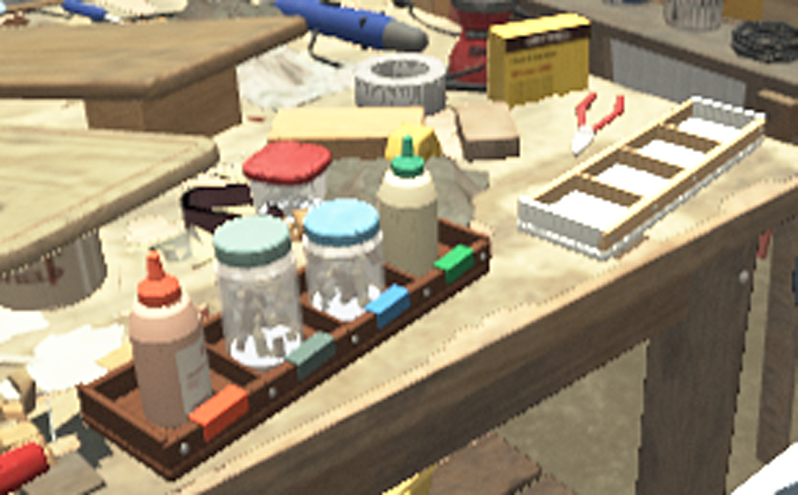

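View pics/si1.png

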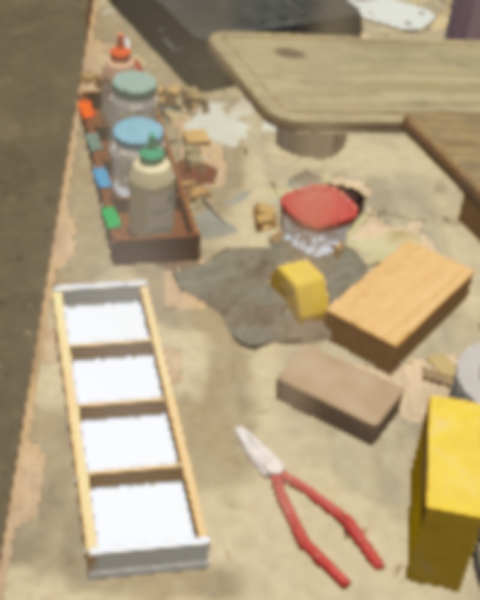

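```bash
cat >> h.py <<'E'
def tri(ps,uvs):
    A=np.zeros((3,3));b=np.zeros(3);L=[ray(p,u) for p,u in zip(ps,uvs)]
    for o,d in L:
        d=d/np.linalg.norm(d);M=np.eye(3)-np.outer(d,d);A+=M;b+=M@o
    X=np.linalg.solve(A,b);return X,[np.linalg.norm(np.cross(X-o,d/np.linalg.norm(d))) for o,d in L]
S=lambda u,v:(60+u/2.75-.5,120+v/2.75-.5)
D=lambda u,v:(200+u/2.4-.5,80+v/2.4-.5)
E
python3 - <<'E'
from h import *
ps,pd=arm.camera_params("scene"),arm.camera_params("side")
np.set_printoptions(precision=1,suppress=True)
print("board",tri([ps,pd],[S(215,150),D(265,118)]))
for n,s,d in [("newNearFront?",S(602,237),D(90,555)),("newfarR",S(768,112),D(208,545)),
 ("red lid",S(288,160),D(320,205)),("blue",S(342,222),D(137,132)),("teal",S(253,240),D(133,85)),("greentip",S(407,140),D(150,140)),("orangetip",S(152,252),D(121,40))]:
    print(n,*tri([ps,pd],[s,d]))
for n,uv in [("orange",(219,410)),("teal",(310,353)),("blue",(388,303)),("green",(455,263))]: print("clip sc",n,onplane(ps,S(*uv),43))
for n,uv in [("o",(86,109)),("t",(93,141)),("b",(102,178)),("g",(110,217))]: print("clip sd",n,onplane(pd,D(*uv),43))
for n,uv in [("new LB",(518,200)),("new LF",(602,237)),("new RF",(766,112)),("new RB",(697,98)),("old LB",(80,390)),("old LF",(170,458)),("old RF",(491,237))]: print("sc",n,onplane(ps,S(*uv),46))
for n,uv in [("new LF",(53,290)),("new LB",(147,284)),("new RB",(208,544)),("new RF",(88,555)),("old RF",(112,246)),("old RB",(199,238))]: print("sd",n,onplane(pd,D(*uv),46))
E
```

```text
board (array([638.9, 115.6, 118.2]), [np.float64(4.123925001883599), np.float64(4.123925001883735)])
newNearFront? [ 508.1 -325.9 -102.9] [np.float64(57.06958606284206), np.float64(57.06958606284212)]
newfarR [ 527.9 -497.8   50.4] [np.float64(42.66036443101857), np.float64(42.66036443101868)]
red lid [700.2  15.6  59.8] [np.float64(0.12985332942821232), np.float64(0.12985332942808459)]
blue [485.1  89.8 103.1] [np.float64(0.7361587626546764), np.float64(0.7361587626547622)]
teal [476.3 172.  121.2] [np.float64(0.5704417239376309), np.float64(0.5704417239376818)]
greentip [502.8   8.3 143.8] [np.float64(2.7033747389555534), np.float64(2.7033747389553664)]
orangetip [459.  250.8 146. ] [np.float64(4.048966329440197), np.float64(4.04896632944024)]
clip sc orange [410.2 244.7  43. ]
clip sc teal [425.6 162.9  43. ]
clip sc blue [442.5  79.6  43. ]
clip sc green [455.5  -0.5  43. ]
clip sd o [412.3 243.5  43. ]
clip sd t [427.4 162.6  43. ]
clip sd b [444.3  77.5  43. ]
clip sd g [458.8  -3.8  43. ]
sc new LB [ 503.1 -117.4   46. ]
sc new LF [ 399.4 -125.6   46. ]
sc new RF [ 478.  -488.2   46. ]
sc new RB [ 559.4 -461.4   46. ]
sc old LB [490.6 307.5  46. ]
sc old LF [383.8 292.1  46. ]
sc old RF [465.5 -50.3  46. ]
sd new LF [ 406.9 -146.    46. ]
sd new LB [ 505.4 -128.3   46. ]
sd new RB [ 565.9 -465.1   46. ]
sd new RF [ 468.8 -482.6   46. ]
sd old RF [464.5 -63.7  46. ]
sd old RB [561.2 -41.   46. ]
```

jog_arm --pt "0 0 -5 6 0" --pt "0 0 -5 6 0" --pt "0 0 -5 6 0" --pt "0 0 -5 6 0" --pt "0 0 -5 6 0" --pt "0 0 -5 6 0" --pt "0 0 -5 6 0" --pt "0 0 -5 6 0" --pt "0 0 -5 6 0" --pt "0 0 0 0 0" --squeeze 40

```text
time_s: 1.15
position: [223.1, 475.4, 276.6]
orientation: [-0.0, 0.996, 0.094, 0.0]
force: [0.5, 0.7, -0.1]
gripper_width: 85.2
```

```bash
cat >> h.py <<'E'
np.set_printoptions(precision=1,suppress=True)
def go(*pts):
    s=arm.read_state();T=rot(s["orientation"]);p=np.array(s["position"]);print("yaw",np.degrees(np.arctan2(T[1,0],T[0,0])))
    for q in pts:
        q=np.array(q,float);print(q,"shift",T.T@(q-p));p=q
E
python3 - <<'E'
from h import *
p=arm.camera_params("wrist");s=arm.read_state()
print(np.array(p["origin"])-s["position"])
for uv in [(0,0),(256,192),(512,0),(256,250)]: print(uv,onplane(p,uv,46)-s["position"])
go((420,130,276),(440,-400,276))
E
```

```text
[-14.6  71.8 142.2]
(0, 0) [-292.1  118.4 -230.6]
(256, 192) [  15.   -39.7 -230.6]
(512, 0) [ 240.7  220.1 -230.6]
(256, 250) [  30.6 -119.  -230.6]
yaw 10.770165086032803
[420. 130. 276.] shift [128.9 376.1   0.5]
[ 440. -400.  276.] shift [-79.4 524.4  -0.2]
```

jog_arm --pt "20 30 0 0 0" --pt "20 40 0 0 0" --pt "20 40 0 0 0" --pt "20 40 0 0 0" --pt "20 40 0 0 0" --pt "20 40 0 0 0" --pt "20 40 0 0 0" --pt "20 40 0 0 0" --pt "10 40 0 0 0" --pt "5 40 0 0 0" --pt "0 0 0 0 0" --pt "0 0 0 0 0"

```text
time_s: 2.35
position: [468.4, 124.3, 275.9]
orientation: [-0.0, 0.996, 0.095, -0.0]
force: [-0.2, -0.8, 0.3]
gripper_width: 85.2
```

```bash
python3 - <<'E'
from h import *
import json
p=arm.camera_params("wrist");im=arm.get_image("wrist");cv2.imwrite("pics/w1.png",im)
print(arm.read_state()["position"]);json.dump({k:np.array(v).tolist() for k,v in p.items()},open("w1.json","w"))
E
```

```text
[468.2 125.1 276. ]
```

View pics/w1.png

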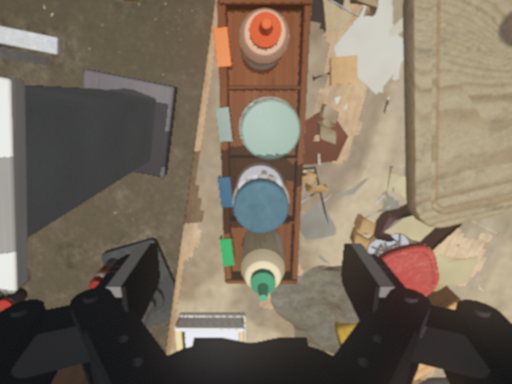

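The wrist view gives clean tops: orange tip about (266,27), teal lid (271,127), blue lid (260,203), green tip (263,290). The clips sit along x≈225.

```bash
python3 - <<'E'
from h import *
import json
p=json.load(open("w1.json"));im=cv2.imread("pics/w1.png");h=cv2.cvtColor(im,cv2.COLOR_BGR2HSV)
def cc(lo,hi,box):
    m=cv2.inRange(h,np.array(lo),np.array(hi));x0,y0,x1,y1=box;mm=np.zeros_like(m);mm[y0:y1,x0:x1]=m[y0:y1,x0:x1]
    n,l,st,c=cv2.connectedComponentsWithStats(mm);i=1+np.argmax(st[1:,4]);cn=max(cv2.findContours((l==i).astype(np.uint8),0,1)[0],key=cv2.contourArea)
    return c[i],st[i],cv2.minEnclosingCircle(cn)
for n,lo,hi,box,z in [("orange noz",(3,180,120),(15,255,255),(236,5,295,75),140),("teal lid",(40,15,90),(95,110,255),(236,92,305,162),129),("blue lid",(95,80,50),(115,255,255),(231,160,295,240),108),("green noz",(65,120,40),(90,255,255),(240,260,290,302),140),
 ("clip o",(3,150,120),(15,255,255),(210,15,235,80),45),("clip t",(40,15,60),(100,110,255),(210,95,234,155),45),("clip b",(95,80,50),(120,255,255),(212,165,231,215),45),("clip g",(60,120,40),(90,255,255),(212,225,238,275),45)]:
    c,st,(cc_,r)=cc(lo,hi,box);print(n,c,st,np.array(cc_),r,"->",onplane(p,c,z),"circ",onplane(p,cc_,z))
for n,uv,z in [("orange tip",(266,22),151),("green tip",(263,296),151),("RF",(224,283),46),("RB",(297,283),46),("LF",(217,2),46),("LB",(313,2),46)]: print(n,onplane(p,uv,z))
E
```

```text
orange noz [264.9  28. ] [261  25  10   6  22] [265.5  26.5] 4.743516445159912 -> [455.9 250.4 140. ] circ [456.2 251.6 140. ]
teal lid [269.9 128.8] [ 241   99   59   60 2830] [270.3 129.3] 30.7669734954834 -> [477.5 171.6 129. ] circ [477.9 171.3 129. ]
blue lid [256.7 205.1] [245 194  20  21 121] [254.8 204.9] 10.983667373657227 -> [481.9  89.2 108. ] circ [479.9  89.1 108. ]
green noz [271.9 281.1] [271 277   3  10  14] [272.  281.5] 4.500100135803223 -> [510.4  22.1 140. ] circ [510.6  21.7 140. ]
clip o [223.1  42.7] [214  26  19  42 275] [223.3  46.5] 20.95309066772461 -> [414.5 246.   45. ] circ [415.4 242.3  45. ]
clip t [223.9 123.9] [216 107  16  35 421] [224.  124.1] 17.36444854736328 -> [429.8 159.8  45. ] circ [430.  159.6  45. ]
clip b [225.3 191. ] [219 177  12  30 296] [225.4 191.6] 15.073741912841797 -> [445.1  78.5  45. ] circ [445.5  77.7  45. ]
clip g [227.  251.4] [221 239  13  26 256] [226.5 251.5] 13.656599998474121 -> [461.4  -4.1  45. ] circ [460.8  -4.4  45. ]
orange tip [455.9 252.6 151. ]
green tip [503.   10.6 151. ]
RF [465.4 -52.   46. ]
RB [564.  -33.1  46. ]
LF [401.8 283.6  46. ]
LB [501.7 302.8  46. ]
```

jog_arm --pt "-6 20 0 0 0" --pt "-6 40 0 0 0" --pt "-6 40 0 0 0" --pt "-6 40 0 0 0" --pt "-6 40 0 0 0" --pt "-6 40 0 0 0" --pt "-6 40 0 0 0" --pt "-6 40 0 0 0" --pt "-6 40 0 0 0" --pt "-6 40 0 0 0" --pt "-6 30 0 0 0" --pt "0 0 0 0 0"

```text
time_s: 3.6
position: [481.3, -291.7, 275.4]
orientation: [0.0, 0.996, 0.095, -0.0]
force: [-0.8, 0.6, -0.3]
gripper_width: 85.4
```

```bash
python3 - <<'E'
from h import *
import json
p=arm.camera_params("wrist");im=arm.get_image("wrist");cv2.imwrite("pics/w2.png",im);cv2.imwrite("pics/w2b.png",cv2.resize(im[:330,120:400],None,fx=1.8,fy=1.8))
print(arm.read_state()["position"]);json.dump({k:np.array(v).tolist() for k,v in p.items()},open("w2.json","w"))
E
```

```text
[ 481.2 -290.1  275.6]
```

View pics/w2b.png

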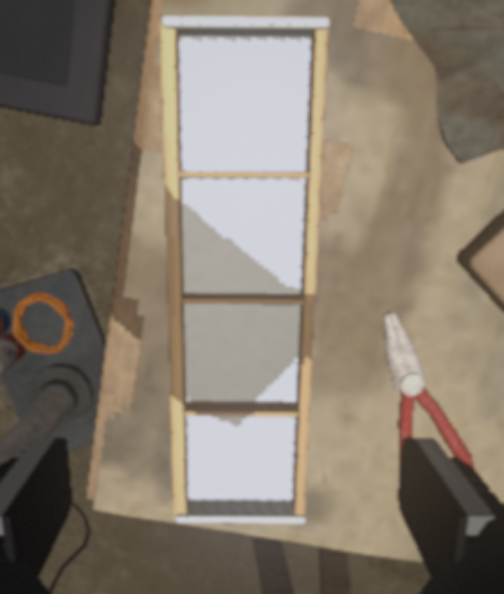

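The new rack's top corners in the crop are (162,18), (330,18), (304,522) and (177,522). Its partitions are at v≈175, 298 and 408.

```bash
python3 - <<'E'
from h import *
import json
p=json.load(open("w2.json"));W=lambda u,v:(120+(u+.5)/1.8-.5,(v+.5)/1.8-.5)
C=[onplane(p,W(*c),46) for c in [(162,18),(330,18),(304,522),(177,522)]];C=np.array(C);print(C)
print("sides",[np.linalg.norm(C[i]-C[i-1]) for i in range(4)])
P=[onplane(p,W(*c),42) for c in [((162+330)/2,18),(243,175),(243,298),(242,408)]];print(np.array(P))
c=C.mean(0);ya=(C[0]+C[1]-C[2]-C[3])[:2];ya/=np.linalg.norm(ya);print("centre",c,"yaw",np.degrees(np.arctan2(-ya[0],ya[1])))
for k in(126,42,-42,-126):print(k,c[:2]+k*ya)
p1=json.load(open("w1.json"));print("blue",onplane(p1,(260,204.5),108))
go((456.5,252,180))
E
```

```text
[[ 408.4 -141.3   46. ]
 [ 506.  -122.6   46. ]
 [ 568.1 -461.6   46. ]
 [ 472.1 -480.    46. ]]
sides [np.float64(344.63328602930886), np.float64(99.34548309937828), np.float64(344.70408960852774), np.float64(97.66064194449076)]
[[ 457.1 -131.    42. ]
 [ 472.7 -219.6   42. ]
 [ 488.3 -298.9   42. ]
 [ 503.3 -379.2   42. ]]
centre [ 488.6 -301.4   46. ] yaw 10.516392446837653
126 [ 465.6 -177.5]
42 [ 481.  -260.1]
-42 [ 496.3 -342.7]
-126 [ 511.6 -425.3]
blue [485.2  90.6 108. ]
yaw 10.886562780738387
[456.5 252.  180. ] shift [  78.2 -536.9   95.9]
```

jog_arm --pt "6 -25 0 0 0" --pt "6 -45 0 0 0" --pt "6 -45 0 0 0" --pt "6 -45 0 0 0" --pt "6 -45 0 0 0" --pt "6 -45 0 0 0" --pt "6 -45 0 0 0" --pt "6 -45 5 0 0" --pt "6 -45 10 0 0" --pt "6 -45 10 0 0" --pt "6 -45 20 0 0" --pt "6 -30 20 0 0"

```text
time_s: 4.85
position: [454.4, 224.0, 211.1]
orientation: [-0.001, 0.995, 0.097, 0.0]
force: [0.1, -0.0, 0.1]
gripper_width: 85.6
```

jog_arm --pt "6 -20 20 0 0" --pt "0 -12 5 0 0" --pt "0 0 0 0 0" --pt "0 0 0 0 0"

```text
time_s: 5.25
position: [455.8, 252.3, 187.2]
orientation: [0.0, 0.995, 0.095, 0.0]
force: [0.0, 0.3, -0.4]
gripper_width: 85.3
```

```bash
python3 - <<'E'
from h import *
go((456.5,252,186),(456.5,252,82))
E
```

```text
yaw 10.941249695872141
[456.5 252.  186. ] shift [0.6 0.4 1.2]
[456.5 252.   82. ] shift [ -0.1  -0.  104. ]
```

jog_arm --pt "0 0 20 0 0" --pt "0 0 25 0 0" --pt "0 0 25 0 0" --pt "0 0 20 0 0" --pt "0 0 10 0 0" --pt "0 0 5 0 0" --pt "0 0 0 0 0" --squeeze 30

```text
time_s: 5.95
position: [456.6, 251.8, 81.8]
orientation: [-0.0, 0.996, 0.094, 0.0]
force: [0.2, -0.2, -0.2]
gripper_width: 85.4
```

jog_arm --pt "0 0 0 0 1" --pt "0 0 0 0 1" --pt "0 0 0 0 1" --pt "0 0 0 0 1" --pt "0 0 0 0 1" --pt "0 0 0 0 1" --pt "0 0 0 0 1"

```text
time_s: 6.65
position: [456.6, 252.4, 82.2]
orientation: [-0.0, 0.996, 0.095, 0.001]
force: [-1.8, -0.4, 5.8]
gripper_width: 45.5
```

jog_arm --pt "0 0 0 0 1" --pt "0 0 0 0 1" --pt "0 0 -2 0 1" --pt "0 0 -4 0 1" --pt "0 0 -4 0 1" --pt "0 0 0 0 1" --pt "0 0 0 0 1" --pt "0 0 0 0 1"

```text
time_s: 7.45
position: [456.1, 252.1, 91.2]
orientation: [0.0, 0.996, 0.095, -0.0]
force: [0.1, -0.7, -1.9]
gripper_width: 45.2
```

```bash
python3 - <<'E'
from h import *
a=arm.get_image("scene");b=arm.get_image("side")
A=cv2.resize(a[180:290,70:200],None,fx=4,fy=4);B=cv2.resize(b[60:170,215:300],None,fx=4,fy=4)[:440]
cv2.imwrite("pics/g1.png",np.hstack([A[:440],B]));print(arm.read_state()["gripper_width"],arm.read_state()["force"])
E
```

```text
45.114027114459674 [ 0.8  0.3 -1.2]
```

View pics/g1.png

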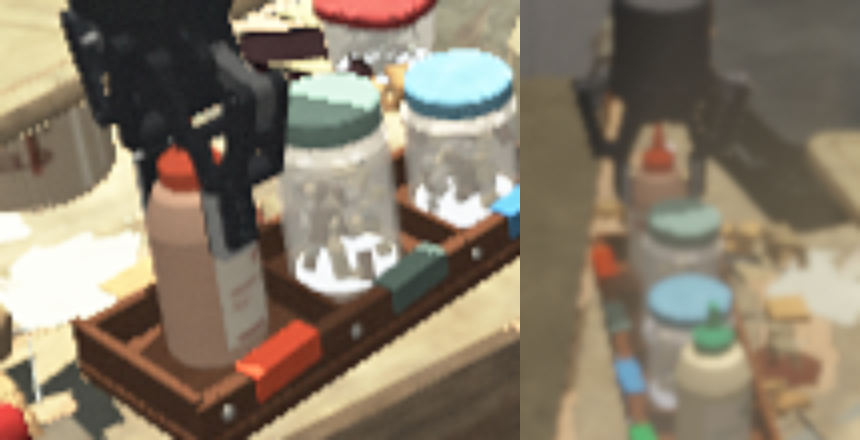

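The bottle is held: force is about −1.2 N and the fingers are well down the body. Now I'll lift and carry it.

jog_arm --pt "0 0 -10 0 1" --pt "0 0 -20 0 1" --pt "0 0 -25 0 1" --pt "0 0 -25 0 1" --pt "0 0 -25 0 1" --pt "0 0 -25 0 1" --pt "0 0 -20 0 1" --pt "0 0 -5 0 1" --pt "-2 15 0 0 1" --pt "-4 30 0 0 1" --pt "-4 40 0 0 1" --pt "-4 40 0 0 1"

```text
time_s: 8.75
position: [465.1, 124.9, 245.1]
orientation: [0.0, 0.995, 0.095, -0.001]
force: [1.2, 0.7, -2.6]
gripper_width: 45.2
```

jog_arm --pt "-4 40 0 0 1" --pt "-4 40 0 0 1" --pt "-5 45 0 0 1" --pt "-5 45 0 0 1" --pt "-5 45 0 0 1" --pt "-5 45 0 0 1" --pt "-5 45 0 0 1" --pt "-5 45 0 0 1" --pt "-5 45 0 0 1" --pt "-5 45 0 0 1" --pt "-5 40 0 0 1" --pt "-4 30 0 0 1"

```text
time_s: 9.95
position: [504.6, -387.6, 244.6]
orientation: [-0.001, 0.996, 0.094, -0.001]
force: [0.4, 0.3, -2.0]
gripper_width: 45.2
```

jog_arm --pt "-4 25 0 0 1" --pt "-2 15 0 0 1" --pt "0 0 0 0 1" --pt "0 0 0 0 1"

```text
time_s: 10.35
position: [506.7, -425.2, 245.1]
orientation: [-0.001, 0.996, 0.094, -0.001]
force: [-0.1, -0.1, -1.9]
gripper_width: 44.8
```

```bash
python3 - <<'E'
from h import *
go((511.6,-426.5,150),(511.6,-426.5,83))
E
```

```text
yaw 10.805409105911785
[ 511.6 -426.5  150. ] shift [ 4.7  2.3 95.1]
[ 511.6 -426.5   83. ] shift [ 0.1  0.1 67. ]
```

jog_arm --pt "3 2 15 0 1" --pt "2 0 20 0 1" --pt "0 0 25 0 1" --pt "0 0 25 0 1" --pt "0 0 25 0 1" --pt "0 0 20 0 1" --pt "0 0 15 0 1" --pt "0 0 8 0 1" --pt "0 0 4 0 1" --pt "0 0 2 0 1" --pt "0 0 0 0 1"

```text
time_s: 11.45
position: [513.3, -426.3, 87.9]
orientation: [0.0, 0.996, 0.095, 0.0]
force: [-1.5, -0.6, -1.1]
gripper_width: 45.0
```

```bash
python3 - <<'E'
from h import *
print(arm.read_state()["position"],arm.read_state()["force"])
a=arm.get_image("scene");b=arm.get_image("side")
A=cv2.resize(a[110:220,225:365],None,fx=3,fy=3);B=cv2.resize(b[170:330,200:310],None,fx=3,fy=3)
A=cv2.copyMakeBorder(A,0,150,0,0,0);cv2.imwrite("pics/p1.png",np.hstack([A,B]))
E
```

```text
[ 513.3 -426.3   87.9] [-1.5 -0.6 -1.1]
```

View pics/p1.png

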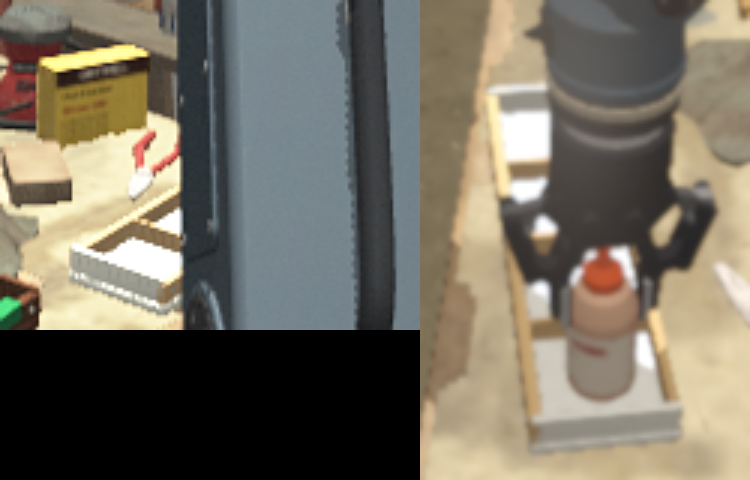

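jog_arm --pt "-1 0 2 0 1" --pt "0 0 2 0 1" --pt "0 0 0 0 1" --pt "0 0 0 0 1"

```text
time_s: 11.95
position: [512.0, -426.5, 83.3]
orientation: [-0.0, 0.996, 0.095, -0.0]
force: [-0.5, 0.4, -0.5]
gripper_width: 45.1
```

jog_arm --pt "0 0 1 0 1" --pt "0 0 0.5 0 1" --pt "0 0 0 0 1" --pt "0 0 0 0 1"

```text
time_s: 12.35
position: [512.3, -426.7, 82.4]
orientation: [0.0, 0.996, 0.095, 0.0]
force: [-1.3, 0.4, 4.5]
gripper_width: 45.2
```

jog_arm --pt "0 0 0 0 0.5" --pt "0 0 0 0 0.2" --pt "0 0 0 0 0" --pt "0 0 0 0 0" --pt "0 0 0 0 0" --pt "0 0 -10 0 0" --pt "0 0 -20 0 0" --pt "0 0 -25 0 0" --pt "0 0 -25 0 0" --pt "0 0 -25 0 0" --pt "0 0 -25 0 0" --pt "0 0 -10 0 0"

```text
time_s: 13.55
position: [512.8, -427.0, 225.2]
orientation: [0.001, 0.996, 0.095, 0.001]
force: [-0.2, -0.9, -0.2]
gripper_width: 85.7
```

jog_arm --pt "2 -14 0 0 0" --pt "4 -30 0 0 0" --pt "5 -40 0 0 0" --pt "6 -45 0 0 0" --pt "6 -45 0 0 0" --pt "6 -45 0 0 0" --pt "6 -45 0 0 0" --pt "6 -45 0 0 0" --pt "6 -45 0 0 0" --pt "6 -45 0 0 0" --pt "6 -45 0 0 0" --pt "6 -45 0 0 0"

```text
time_s: 14.75
position: [481.9, 68.1, 220.6]
orientation: [0.0, 0.996, 0.095, -0.001]
force: [0.6, 0.2, -0.2]
gripper_width: 85.3
```

jog_arm --pt "6 -45 0 0 0" --pt "4 -30 0 0 0" --pt "2 -20 0 0 0" --pt "1 -10 0 0 0" --pt "0 0 0 0 0" --pt "0 0 0 0 0"

```text
time_s: 15.35
position: [476.3, 171.0, 221.3]
orientation: [0.0, 0.996, 0.095, -0.0]
force: [-0.2, -0.3, -0.3]
gripper_width: 85.7
```

```bash
python3 - <<'E'
from h import *
go((477.7,171.4,200),(477.7,171.4,65))
E
```

```text
yaw 10.865167327411182
[477.7 171.4 200. ] shift [ 1.5 -0.1 21.3]
[477.7 171.4  65. ] shift [  0.1  -0.1 135. ]
```

jog_arm --pt "1 0 15 0 0" --pt "0 0 25 0 0" --pt "0 0 25 0 0" --pt "0 0 25 0 0" --pt "0 0 25 0 0" --pt "0 0 20 0 0" --pt "0 0 12 0 0" --pt "0 0 6 0 0" --pt "0 0 3 0 0" --pt "0 0 0 0 0" --pt "0 0 0 0 0" --squeeze 40

```text
time_s: 16.45
position: [478.3, 171.9, 66.5]
orientation: [-0.0, 0.996, 0.095, 0.001]
force: [0.9, -0.0, -0.2]
gripper_width: 85.2
```

jog_arm --pt "0 0 0 0 1" --pt "0 0 0 0 1" --pt "0 0 0 0 1" --pt "0 0 0 0 1" --pt "0 0 0 0 1" --pt "0 0 0 0 1" --pt "0 0 -3 0 1" --pt "0 0 -5 0 1" --pt "0 0 -2 0 1" --pt "0 0 0 0 1" --pt "0 0 0 0 1"

```text
time_s: 17.55
position: [477.7, 171.8, 75.7]
orientation: [0.0, 0.996, 0.095, -0.0]
force: [0.1, -0.4, -3.4]
gripper_width: 57.9
```

jog_arm --pt "0 0 -15 0 1" --pt "0 0 -25 0 1" --pt "0 0 -25 0 1" --pt "0 0 -25 0 1" --pt "0 0 -25 0 1" --pt "0 0 -20 0 1" --pt "0 0 -10 0 1" --pt "-3 15 -2 0 1" --pt "-5 30 0 0 1" --pt "-6 40 0 0 1" --pt "-7 45 0 0 1" --pt "-7 45 0 0 1"

```text
time_s: 18.75
position: [482.2, -7.5, 221.6]
orientation: [0.0, 0.995, 0.095, -0.001]
force: [1.2, 0.3, -2.8]
gripper_width: 57.8
```

jog_arm --pt "-7 45 0 0 1" --pt "-7 45 0 0 1" --pt "-7 45 0 0 1" --pt "-7 45 0 0 1" --pt "-7 45 0 0 1" --pt "-7 40 0 0 1" --pt "-6 30 0 0 1" --pt "-5 25 0 0 1" --pt "-3 15 0 0 1" --pt "-2 0 0 0 1" --pt "0 0 0 0 1" --pt "0 0 0 0 1"

```text
time_s: 19.95
position: [489.2, -344.2, 222.7]
orientation: [-0.0, 0.995, 0.095, -0.0]
force: [-0.1, 0.7, -3.9]
gripper_width: 58.1
```

```bash
python3 - <<'E'
from h import *
go((496.3,-343.8,150),(496.3,-343.8,67))
E
```

```text
yaw 10.906133930678717
[ 496.3 -343.8  150. ] shift [ 7.1  1.  72.7]
[ 496.3 -343.8   67. ] shift [ 0.   0.1 83. ]
```

jog_arm --pt "4 1 15 0 1" --pt "3 0 25 0 1" --pt "0 0 25 0 1" --pt "0 0 25 0 1" --pt "0 0 20 0 1" --pt "0 0 15 0 1" --pt "0 0 12 0 1" --pt "0 0 8 0 1" --pt "0 0 5 0 1" --pt "0 0 2 0 1" --pt "0 0 0 0 1" --pt "0 0 0 0 1"

```text
time_s: 21.15
position: [496.7, -345.2, 71.4]
orientation: [0.0, 0.996, 0.095, 0.0]
force: [-0.1, 0.4, -2.5]
gripper_width: 58.0
```

```bash
python3 - <<'E'
from h import *
print(arm.read_state()["position"],arm.read_state()["force"])
b=arm.get_image("side");p=arm.camera_params("side")
cv2.imwrite("pics/p2.png",cv2.resize(b[170:330,200:310],None,fx=3.5,fy=3.5))
for X in [(511.6,-426.5,151),(511.6,-426.5,20),(496.3,-343.8,20)]: print((proj(p,X)-[200,170])*3.5)
E
```

```text
[ 496.7 -345.2   71.4] [-0.1  0.4 -2.5]
[213.6 289.4]
[205.7 446.7]
[186.1 341.2]
```

View pics/p2.png

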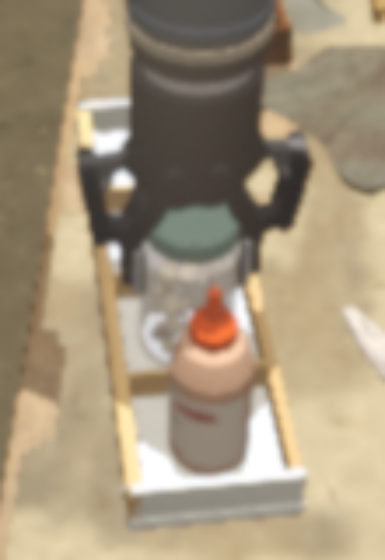

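Side view: the orange bottle is upright and centred, with its foot near (207,448) against a predicted (206,447). The teal jar hangs over the next compartment.

jog_arm --pt "0 0 2 0 1" --pt "0 -1 2 0 1" --pt "0 0 1 0 1" --pt "0 0 0 0 1" --pt "0 0 0 0 1"

```text
time_s: 21.7
position: [496.4, -344.2, 66.7]
orientation: [0.0, 0.996, 0.095, 0.0]
force: [-2.2, 0.8, 5.4]
gripper_width: 58.2
```

jog_arm --pt "0 0 0 0 0.5" --pt "0 0 0 0 0.2" --pt "0 0 0 0 0" --pt "0 0 0 0 0" --pt "0 0 0 0 0" --pt "0 0 -10 0 0" --pt "0 0 -20 0 0" --pt "0 0 -25 0 0" --pt "0 0 -25 0 0" --pt "0 0 -25 0 0" --pt "0 0 -25 0 0" --pt "0 0 -20 0 0"

```text
time_s: 22.9
position: [496.4, -344.1, 218.3]
orientation: [0.001, 0.996, 0.095, 0.001]
force: [-0.0, -1.2, 0.1]
gripper_width: 85.3
```

jog_arm --pt "2 -15 -5 0 0" --pt "5 -30 0 0 0" --pt "6 -40 0 0 0" --pt "7 -45 0 0 0" --pt "7 -45 0 0 0" --pt "7 -45 0 0 0" --pt "7 -45 0 0 0" --pt "7 -45 0 0 0" --pt "7 -40 0 0 0" --pt "7 -40 0 0 0" --pt "5 -25 0 0 0" --pt "3 -13 0 0 0"

```text
time_s: 24.1
position: [483.2, 92.0, 220.5]
orientation: [-0.0, 0.995, 0.096, -0.0]
force: [0.6, 0.1, 0.0]
gripper_width: 85.4
```

jog_arm --pt "0 0 0 0 0" --pt "0 0 0 0 0"

```text
time_s: 24.3
position: [484.0, 89.2, 220.6]
orientation: [0.0, 0.995, 0.095, -0.0]
force: [0.2, -0.4, 0.7]
gripper_width: 85.7
```

```bash
python3 - <<'E'
from h import *
go((485.5,90,200),(485.5,90,56))
E
```

```text
yaw 10.887146476578083
[485.5  90.  200. ] shift [ 1.7 -0.5 20.6]
[485.5  90.   56. ] shift [  0.1  -0.1 144. ]
```

jog_arm --pt "1 0 15 0 0" --pt "0 0 25 0 0" --pt "0 0 25 0 0" --pt "0 0 25 0 0" --pt "0 0 25 0 0" --pt "0 0 20 0 0" --pt "0 0 15 0 0" --pt "0 0 8 0 0" --pt "0 0 4 0 0" --pt "0 0 2 0 0" --pt "0 0 0 0 0" --pt "0 0 0 0 0"

```text
time_s: 25.5
position: [485.8, 89.7, 57.4]
orientation: [0.0, 0.996, 0.095, 0.001]
force: [-0.2, 0.1, 0.2]
gripper_width: 85.2
```

jog_arm --pt "0 0 0 0 1" --pt "0 0 0 0 1" --pt "0 0 0 0 1" --pt "0 0 0 0 1" --pt "0 0 0 0 1" --pt "0 0 0 0 1" --pt "0 0 -3 0 1" --pt "0 0 -5 0 1" --pt "0 0 -2 0 1" --pt "0 0 0 0 1" --pt "0 0 0 0 1"

```text
time_s: 26.6
position: [485.2, 89.7, 66.7]
orientation: [0.0, 0.996, 0.095, -0.0]
force: [0.8, -0.5, -3.8]
gripper_width: 61.2
```

jog_arm --pt "0 0 -15 0 1" --pt "0 0 -25 0 1" --pt "0 0 -25 0 1" --pt "0 0 -25 0 1" --pt "0 0 -25 0 1" --pt "0 0 -20 0 1" --pt "0 0 -10 0 1" --pt "-3 15 -2 0 1" --pt "-6 30 0 0 1" --pt "-8 40 0 0 1" --pt "-8 40 0 0 1" --pt "-8 40 0 0 1"

```text
time_s: 27.8
position: [483.5, -79.8, 213.1]
orientation: [-0.0, 0.995, 0.095, -0.001]
force: [0.1, 0.4, -3.2]
gripper_width: 61.7
```

jog_arm --pt "-8 40 0 0 1" --pt "-8 40 0 0 1" --pt "-8 40 0 0 1" --pt "-6 30 0 0 1" --pt "-5 19 0 0 1" --pt "-2 10 0 0 1" --pt "0 0 0 0 1" --pt "0 0 0 0 1"

```text
time_s: 28.6
position: [481.2, -260.5, 213.4]
orientation: [-0.0, 0.996, 0.095, -0.0]
force: [-0.5, 0.5, -3.8]
gripper_width: 61.5
```

```bash
python3 - <<'E'
from h import *
go((481,-261.2,150),(481,-261.2,58))
E
```

```text
yaw 10.86823189144792
[ 481.  -261.2  150. ] shift [-0.3  0.7 63.4]
[ 481.  -261.2   58. ] shift [ 0.1  0.1 92. ]
```

jog_arm --pt "0 1 15 0 1" --pt "0 0 25 0 1" --pt "0 0 25 0 1" --pt "0 0 20 0 1" --pt "0 0 20 0 1" --pt "0 0 12 0 1" --pt "0 0 6 0 1" --pt "0 0 0 0 1" --pt "0 0 0 0 1"

```text
time_s: 29.5
position: [482.1, -262.3, 91.6]
orientation: [0.0, 0.995, 0.095, 0.0]
force: [-0.4, -0.6, -2.8]
gripper_width: 61.4
```

```bash
python3 - <<'E'
from h import *
print(arm.read_state()["position"])
A=cv2.resize(arm.get_image("scene")[130:220,225:325],None,fx=4,fy=4)
B=cv2.resize(arm.get_image("side")[170:320,205:305],None,fx=3.5,fy=3.5)
A=cv2.copyMakeBorder(A,0,B.shape[0]-A.shape[0],0,0,0);cv2.imwrite("pics/p3.png",np.hstack([A,B]))
E
```

```text
[ 482.1 -262.3   91.6]
```

View pics/p3.png

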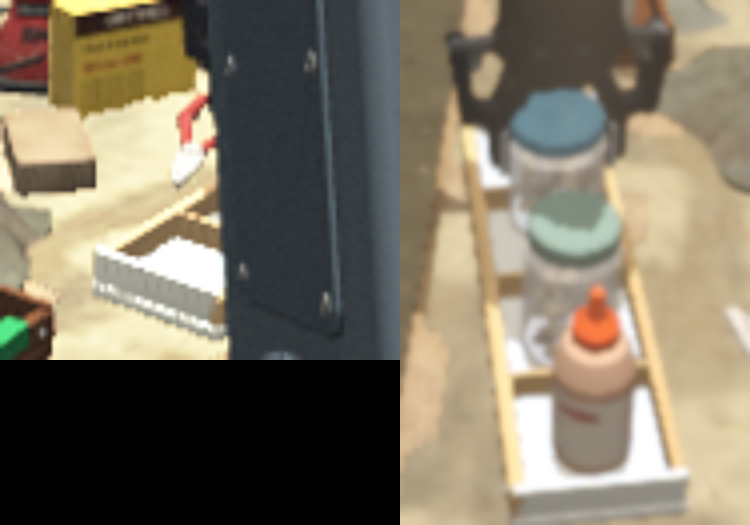

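The side view shows orange and teal standing upright in their places, with blue above its compartment. I'll lower it slowly and watch the force.

jog_arm --pt "-1 -1 5 0 1" --pt "0 0 5 0 1" --pt "0 0 5 0 1" --pt "0 0 5 0 1" --pt "0 0 5 0 1" --pt "0 0 3 0 1" --pt "0 0 2 0 1" --pt "0 0 0 0 1" --pt "0 0 0 0 1"

```text
time_s: 30.5
position: [480.5, -261.5, 60.9]
orientation: [0.0, 0.996, 0.095, 0.0]
force: [-0.8, -0.8, -3.6]
gripper_width: 61.1
```

jog_arm --pt "0 0 2 0 1" --pt "0 0 1 0 1" --pt "0 0 1 0 1" --pt "0 0 0 0 1" --pt "0 0 0 0 1"

```text
time_s: 31.0
position: [480.5, -261.6, 57.6]
orientation: [0.0, 0.996, 0.095, 0.0]
force: [-1.9, 0.8, 5.9]
gripper_width: 61.2
```

jog_arm --pt "0 0 0 0 0.5" --pt "0 0 0 0 0.2" --pt "0 0 0 0 0" --pt "0 0 0 0 0" --pt "0 0 0 0 0" --pt "0 0 -10 0 0" --pt "0 0 -20 0 0" --pt "0 0 -25 0 0" --pt "0 0 -25 0 0" --pt "0 0 -25 0 0" --pt "0 0 -25 0 0" --pt "0 0 -20 0 0" --squeeze 30

```text
time_s: 32.2
position: [480.6, -261.6, 209.2]
orientation: [0.001, 0.996, 0.095, 0.001]
force: [1.1, -0.6, 1.1]
gripper_width: 85.6
```

jog_arm --pt "4 -15 -10 0 0" --pt "8 -30 0 0 0" --pt "10 -35 0 0 0" --pt "10 -35 0 0 0" --pt "10 -35 0 0 0" --pt "10 -35 0 0 0" --pt "10 -35 0 0 0" --pt "7 -25 0 0 0" --pt "4 -16 0 0 0" --pt "0 0 0 0 0" --pt "0 0 0 0 0"

```text
time_s: 33.3
position: [502.5, 9.1, 216.8]
orientation: [0.0, 0.995, 0.095, -0.0]
force: [-0.0, -0.8, -1.0]
gripper_width: 85.1
```

```bash
python3 - <<'E'
from h import *
go((503.5,9,190),(503.5,9,81.5))
E
```

```text
yaw 10.936221286972145
[503.5   9.  190. ] shift [ 1.   0.3 26.8]
[503.5   9.   81.5] shift [  0.1  -0.  108.5]
```

jog_arm --pt "1 0 15 0 0" --pt "0 0 25 0 0" --pt "0 0 25 0 0" --pt "0 0 25 0 0" --pt "0 0 20 0 0" --pt "0 0 15 0 0" --pt "0 0 7 0 0" --pt "0 0 3 0 0" --pt "0 0 0 0 0" --pt "0 0 0 0 0"

```text
time_s: 34.3
position: [504.4, 8.6, 82.5]
orientation: [0.0, 0.996, 0.094, 0.001]
force: [0.1, -0.2, 0.3]
gripper_width: 85.6
```

jog_arm --pt "0 0 0 0 1" --pt "0 0 0 0 1" --pt "0 0 0 0 1" --pt "0 0 0 0 1" --pt "0 0 0 0 1" --pt "0 0 0 0 1" --pt "0 0 0 0 1" --pt "0 0 -3 0 1" --pt "0 0 -5 0 1" --pt "0 0 -2 0 1" --pt "0 0 0 0 1" --pt "0 0 0 0 1"

```text
time_s: 35.5
position: [503.9, 8.8, 91.8]
orientation: [0.0, 0.996, 0.095, -0.0]
force: [-0.5, 0.4, -1.7]
gripper_width: 50.1
```

jog_arm --pt "0 0 -15 0 1" --pt "0 0 -25 0 1" --pt "0 0 -25 0 1" --pt "0 0 -20 0 1" --pt "0 0 -5 0 1" --pt "-5 12 0 0 1" --pt "-10 25 0 0 1" --pt "-15 35 0 0 1" --pt "-15 35 0 0 1" --pt "-13 32 0 0 1" --pt "-10 25 0 0 1" --pt "-5 12 0 0 1"

```text
time_s: 36.7
position: [463.9, -180.0, 180.4]
orientation: [-0.0, 0.996, 0.094, -0.001]
force: [0.5, 0.2, -0.9]
gripper_width: 50.3
```

jog_arm --pt "0 0 0 0 1" --pt "0 0 0 0 1"

```text
time_s: 36.9
position: [464.9, -177.6, 181.1]
orientation: [-0.0, 0.996, 0.094, -0.001]
force: [-0.1, 0.4, -0.9]
gripper_width: 50.1
```

```bash
python3 - <<'E'
from h import *
go((465.6,-178.6,150),(465.6,-178.6,82))
E
```

```text
yaw 10.817109515905473
[ 465.6 -178.6  150. ] shift [ 0.5  1.1 31.1]
[ 465.6 -178.6   82. ] shift [ 0.1  0.1 68. ]
```

jog_arm --pt "0 1 15 0 1" --pt "0 0 20 0 1" --pt "0 0 20 0 1" --pt "0 0 15 0 1" --pt "0 0 10 0 1" --pt "0 0 8 0 1" --pt "0 0 5 0 1" --pt "0 0 2 0 1" --pt "0 0 0 0 1" --pt "0 0 0 0 1"

```text
time_s: 37.9
position: [465.9, -178.9, 87.3]
orientation: [0.0, 0.996, 0.095, 0.0]
force: [0.5, -0.8, -1.2]
gripper_width: 50.2
```

jog_arm --pt "0 0 1 0 1" --pt "0 0 1 0 1" --pt "0 0 1 0 1" --pt "0 0 0 0 1" --pt "0 0 0 0 1"

```text
time_s: 38.4
position: [465.6, -178.8, 83.8]
orientation: [0.0, 0.996, 0.095, -0.0]
force: [-0.3, -0.0, -1.6]
gripper_width: 50.2
```

jog_arm --pt "0 0 1 0 1" --pt "0 0 0.5 0 1" --pt "0 0 0 0 1" --pt "0 0 0 0 1"

```text
time_s: 38.8
position: [465.7, -178.9, 82.5]
orientation: [0.0, 0.996, 0.095, 0.0]
force: [-0.5, 0.2, 2.7]
gripper_width: 50.0
```

jog_arm --pt "0 0 0 0 0.5" --pt "0 0 0 0 0.2" --pt "0 0 0 0 0" --pt "0 0 0 0 0" --pt "0 0 0 0 0" --pt "0 0 -10 0 0" --pt "0 0 -20 0 0" --pt "0 0 -30 0 0" --pt "0 0 -40 0 0" --pt "0 0 -40 0 0" --pt "0 0 -30 0 0" --pt "0 0 -30 0 0"

```text
time_s: 40.0
position: [465.4, -178.7, 284.8]
orientation: [0.0, 0.996, 0.095, 0.001]
force: [1.4, -0.7, 0.5]
gripper_width: 85.2
```

jog_arm --pt "0 15 -20 0 0" --pt "-1 35 -10 0 0" --pt "-1 35 -5 0 0" --pt "-1 25 0 0 0" --pt "-1 10 0 0 0" --pt "0 0 0 0 0" --pt "0 0 0 0 0"

```text
time_s: 40.7
position: [483.9, -296.7, 317.5]
orientation: [-0.0, 0.996, 0.095, -0.0]
force: [-0.2, 0.7, -0.1]
gripper_width: 85.2
```

```bash
python3 - <<'E'
from h import *
print(arm.read_state()["position"])
p=arm.camera_params("wrist");W=cv2.resize(arm.get_image("wrist")[:350,130:390],None,fx=1.5,fy=1.5)
for n,X in [("green",(465.6,-178.6,151)),("blue",(481,-261.2,108)),("teal",(496.3,-343.8,129)),("orange",(511.6,-426.5,151))]: print(n,(proj(p,X)-[130,0])*1.5)
B=cv2.resize(arm.get_image("side")[160:320,205:305],None,fx=3.28,fy=3.28)
print(W.shape,B.shape);cv2.imwrite("pics/f.png",np.hstack([W[:524],B[:524]]))
E
```

```text
[ 483.9 -296.7  317.5]
green [187.7  65.2]
blue [185.6 197.7]
teal [184.8 313.2]
orange [184.1 426.9]
(525, 390, 3) (525, 328, 3)
```

View pics/f.png

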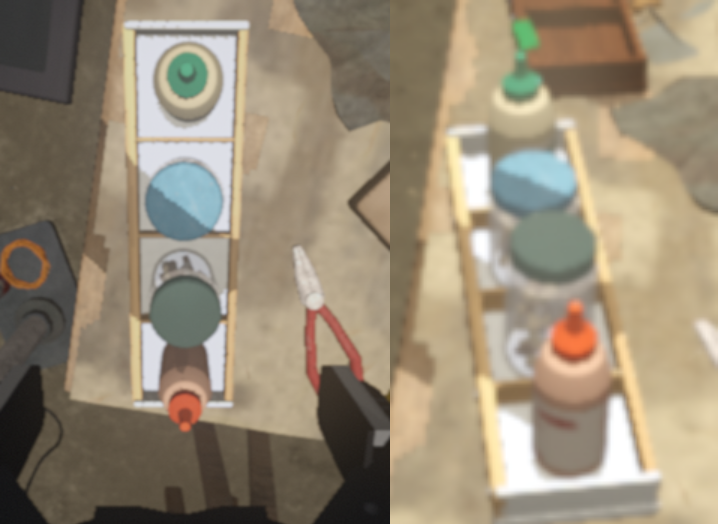

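All four match the predicted positions: green tip (187,68), blue lid (185,200), teal lid (185,311), orange tip (185,425). They are upright and released.

```bash
python3 -c "
from workcell import arm
print(arm.read_state()['time_s'],arm.job_done())"
```

```text
the job is handed in; nothing more can be done
40.8 None
```

I moved all four containers to the new rack in mirrored order and handed the job in at 40.8 s of the 104 s allowed. From left to right they are now green glue, blue jar, teal jar and orange glue. The system gave no verdict.

- **Final check:** the wrist and side views showed each container upright, released and in its own compartment. The tops were within about 3 px of where I predicted them, roughly 2–3 mm. The gripper was about 165 mm above the tallest of them.
- **Setting down:** each was lowered until I felt 3–6 N of contact, then let go.
- **Small disagreements:**
  - The gripper read widths 2–3 mm smaller than the listed diameters for all four, but none slipped.
  - My different views of the new rack's centre differed by up to about 6 mm along the row. I used a value in between, well inside the 22 mm tolerance.
  - The scene camera was blocked by the arm at the new rack, so it gave no check there.

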